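# Load the last forming board and close the cam jogger

## Robot

A 6-joint arm with a two-finger parallel gripper is mounted at the origin on the work surface. World frame = base frame: x ahead of the robot, y to its left, z up, the work surface at z = 0. Lengths are in m, angles in rad, forces in N, time in s.
With the tool pointing down it reaches from about 0.25 to 0.8 m from the base axis. Payload 8.5 kg.
Tool frame: the origin (TCP) lies midway between the tips of the shut fingers; the grasp point (between the pads) lies 19 mm behind it; z points along the fingers, y is the line along which they close (so a half turn about z gives the same grasp; the last joint's range is limited). The gripper opens to 85 mm and grips with 20 to 120 N. Pads are 22 mm wide; open, the fingers measure 114 mm over their backs; the gripper's body (76 mm by 85 mm) begins 54 mm behind the grasp point. The pads swing forward as they close: fully open they stand 13 mm farther back than shut.
Start: joints at [-1.314, 0.238, -0.013, 1.319, 0, 1.571], TCP at [0.133, -0.508, 0.231] pointing down, gripper open.
Joint ranges: [-2.66, 2.66], [-1.03, 1.9], [-1.14, 1.46], [-1.82, 2.27], [-1.45, 1.34], [-3.14, 3.14]. Speed limits (rad/s): [2.22, 2.22, 2.79, 3.14, 3.14, 3.14].

## Interface

Orientations are given as a unit quaternion [w, x, y, z].
In Python, from bench import monitor, viewer, arm gives the robot as it stands. The module is installed in compiled form; this text tells all that it offers.
- The arm moves only by the tool move_arm, never from a script. Its argument "plan" is a list of rows, each a list of 7 numbers: the shift along the tool's x, y, z in mm, then the turn, a rotation vector about the tool's x, y, z in degrees, then the closure, from 0 (fully open) to 1 (shut). In form: [[dx, dy, dz, ax, ay, az, fingers], ...]. A call has 1 to 20 rows; each row is the pose to reach, as a shift and turn from the pose commanded when the call began, along the tool's axes at that moment; what a row does not reach only later rows make up. A row lasts 1/8 s, in which the tool goes at most 62.5 mm and 10.7 degrees, less where a joint would pass 70% of its speed; a pose out of reach is approached as far as the arm can. A call with a gripper value outside its range is refused whole. The fingers move at their own pace and stop on an object; the grip force is fixed at half the most. Time passes only in rows, so rows that repeat a pose let the fingers close. It gives the time, the measured TCP pose, the force, the opening and the grip force at its end, in the units of the state.
- monitor.sense(): the state, without advancing time (a new reading comes with each control period).
- viewer.grab_frame(name): name is "scene" or "side" or "wrist"; returns the picture (400x640x3 uint8, blue, green, red); there is no depth.
- viewer.camera_info(name): a dict with "fx", "fy", "cx", "cy" (pixels), "rvec" (rotation vector, rad) and "tvec" (3), from world to camera coordinates, as OpenCV has them; the wrist camera has in their place "tool_from_camera" (4x4, takes a point from camera to tool coordinates, whose origin is the TCP and whose axes are the flange's). Camera axes: x right, y down, z forward; pixel columns grow to the right and rows downward; lengths in m; the calibration is good to about 2 mm. A picture is of the moment at which its call begins: read the wrist's pose just before it. camera_info takes no time and is no camera call.
- arm.close_job(): hands the job in; it is judged then, once.
The state is a dict: "time": time; "q": joint angles; "dq": joint speeds; "joint_efforts": joint torques, N m; "eef_pos": TCP position; "ee_rot": TCP orientation; "ft_force": force on the tool from outside, world axes, zero at the start; "torque": the same for the moment, N m; "gripper_width": opening from 0.0 (shut) to 1.0 (fully open); "grip_force": force on a finger pad.
Only numpy, scipy, OpenCV 4.12 (cv2) and the standard library are available. Lean on these libraries where they do the work, as an engineer would, in place of code of your own. Each camera call takes 0.05 s, during which the arm holds its last target. There are 200 camera calls.

## Task

Take the forming board out of its wooden stand and lower it fully down into the one empty slot of the cam jogger, upright beside the three boards already there. Then turn the crank, either way, until the jaw is fully closed with the roller resting on the flat dwell of the cam, so that it stays closed when you let go and all four boards stand squared up against the fence. Leave the three other boards in their slots and do not disturb the other things on the table.

Things in the scene. Friction and masses are not known exactly. Their poses are not given: they have to be found in the camera images.
- jogger: The cam jogger, fixed to the table: grey base plate 318 x 160 mm, 12 mm thick, carrying camshaft, sliding jaw, slotted rack and fence in a row. Origin on the table top straight under the camshaft axis; x runs along the slots from camshaft to fence, z up. The base covers x -77 to 241 mm, y -80 to 80 mm.
- slots (a point): Rack of four parallel slots along the jogger's x, at its y = -45, -15, 15, 45 mm, each 7 mm wide, between wooden dividers (jogger x 125 to 221 mm) whose round tops (radius 11.5 mm, 51.5 mm above the table) guide a board in. This point: slot floor level (12 mm above the table), y 0, x 160 mm, where a board's middle has some 10 mm to spare both ways. Three slots hold boards.
- fence (a point): Middle of the top inner edge of the steel fence that ends the slots: jogger x 221 mm, 90 mm above the table. From jaw to fence there are 121 mm with the jaw open, 101 mm with it closed.
- cam_axis (a point): Point on the vertical camshaft axis, 110 mm above the table. The steel cam plate on it (28 to 46 mm above the table) has a base circle of 30 mm radius and, opposite the crank, a lobe whose concentric dwell arc has 50 mm radius and spans 0.49 rad either side of its middle.
- crank_knob (a point): Middle of the crank's upright black round grip: 26 mm diameter, 45 mm tall (85 to 130 mm above the table), spinning freely on its pin, 60 mm from the camshaft axis. The flat crank arm beneath it has its top 83 mm above the table. Turning takes up to about 5 N at the grip.
- cam (a joint): Angle of camshaft and crank (rad), positive counter-clockwise from above, range -3.75 to 3.75. At 0 the crank points along the jogger's +x (to the jaw). From -1.7 to 1.7 the jaw is open; the middle of the dwell is under the roller at pi and at -pi (crank pointing away from the boards). Let go on the flank between, the spring can push the cam part of the way back.
- jaw (a joint): Travel of the sprung follower with the jaw (m): 0 open, 0.020 fully closed with the roller on the dwell. It is moved only by the cam.
- jaw_face (a point): Middle of the jaw's board-side face (plywood plate 134 mm wide, 28 to 84 mm above the table); at the jogger's x = 100 mm when open, 120 mm when closed. It pushes the boards' ends towards the fence.
- gap: White paper strip (50 x 5.5 mm) on the floor of the empty slot, fixed; origin on the slot floor on the slot's centre line, x along the slot. It marks which slot is empty; its place along the slot varies by a few mm.
- stand: Low wooden stand fixed to the table, 120 x 56 mm, 40 mm tall, with one 7 mm slot along its x through the middle; slot floor 10 mm above the table. Origin on the table under the middle.
- board_new: The board to load, standing in the stand. A dark panel 100 mm long (x), 5 mm thick (y), 90 mm high, with a wooden grip block on the middle of its top edge, 38 mm long (x), 10 mm thick (y), 36 mm high (90 to 126 mm above the board's lower edge). Origin in the middle of the lower edge, z up. About 90 g; either way round will do.
- board_a: One of the three boards already in the jogger, same shape as board_new, origin in the middle of its lower edge, x along its slot.
- board_b: One of the three boards already in the jogger, same shape as board_new, origin in the middle of its lower edge, x along its slot.
- board_c: One of the three boards already in the jogger, same shape as board_new, origin in the middle of its lower edge, x along its slot.
- glue_bottle: Bystander: white glue bottle, 52 mm diameter, 150 mm tall, origin under its middle, near the jogger.
- red_tin: Bystander: red tin, 72 mm diameter, 100 mm tall, near the jogger.
- tape_roll: Bystander: roll of tape lying flat, 90 mm diameter, 25 mm high, near the jogger.
- jar: Bystander: small glass jar, 44 mm diameter, 80 mm tall, beside the stand.
- paste_brush: Bystander: brush lying flat, 190 mm long along its x.
- white_basket: Bystander: open white basket, 110 x 150 mm, 60 mm tall.
- carton_stack: Bystander: stack of dark cartons, 110 x 140 mm, 45 mm tall.
Mind the look-alikes: they are no part of the job. Leave any green look-alike of the board_c alone.

How it is judged:
By the outcome, as a careful person would: the job done as asked, in the order asked, and still so for the second after the job is handed in, with the robot touching nothing.
It also fails if it takes over 64 s, if anything falls off the work surface, if the arm or the gripper's body presses on something with over 40 N, if the wrist force passes 120 N, or if a joint passes its speed limit or range.

## Working session

There is one attempt and no reset: what is moved stays moved. The work goes in short steps, Python scripts to look and compute and a tool call to move; the robot and the scene stay as the last step left them, time stands still between calls to the robot, and variables do not carry over. Pictures are saved under pics/ and viewed, at most 10 in all, crops included, and the job is handed in when it is done.

Besides the shell and the picture viewer there is one more tool, called after ">>>" as a command line: name --pt "numbers of a row" for each row, then --argument value for the rest. move_arm: Moves the arm, as the interface text tells. Its arguments: {"type":"object","properties":{"plan":{"type":"array","items":{"type":"array","items":{"type":"number"}}}},"required":["plan"]}

```bash
mkdir -p pics; python3 - <<'E'
from bench import monitor, viewer
import cv2,numpy as np
for n in("scene","side"):
    cv2.imwrite(f"pics/{n}0.png",viewer.grab_frame(n)); i=viewer.camera_info(n)
    R=cv2.Rodrigues(np.array(i["rvec"]))[0]; print(n,i,-R.T@np.array(i["tvec"]).ravel())
print(viewer.camera_info("wrist"));s=monitor.sense();print(s)
E
```

```text
scene {'fx': 491.19677565313015, 'fy': 491.19677565313015, 'cx': 324.194638409118, 'cy': 188.17474449600383, 'rvec': array([ 2.03663004,  1.64915465, -0.53896777]), 'tvec': array([-0.12534057, -0.38031289,  1.71904911])} [ 1.30431445 -0.12743922  1.18237094]
side {'fx': 469.76469655685503, 'fy': 469.76469655685503, 'cx': 322.0246700970623, 'cy': 192.46524130986472, 'rvec': array([ 2.28336736, -0.03819396,  0.02338591]), 'tvec': array([-0.53202825,  0.12069714,  1.2730081 ])} [ 0.49643189 -0.90229455  0.92606231]
{'fx': 354.021850073529, 'fy': 354.021850073529, 'cx': 314.72248467415847, 'cy': 192.40179926341867, 'tool_from_camera': array([[ 9.67378548e-04, -9.47893058e-01, -3.18587216e-01,
         8.18657205e-02],
       [ 9.99999527e-01,  8.86251807e-04,  3.99595932e-04,
        -1.03430219e-03],
       [-9.64257140e-05, -3.18587452e-01,  9.47893468e-01,
        -1.43415879e-01],
       [ 0.00000000e+00,  0.00000000e+00,  0.00000000e+00,
         1.00000000e+00]])}
{'time': 0.1, 'q': array([-1.31398899e+00,  2.38700641e-01, -1.41596982e-02,  1.31916946e+00,
       -9.91872162e-06,  1.57081953e+00]), 'dq': array([ 0.00023738, -0.00112031,  0.00050544,  0.00094198, -0.00012506,
       -0.00123268]), 'joint_efforts': array([ 1.24253922e-03, -5.39722359e+01,  3.46998596e+01,  1.34782365e-02,
        1.24856906e-04,  6.23079188e-06]), 'eef_pos': array([ 0.13325344, -0.50743957,  0.23075646]), 'ee_rot': array([-6.11024134e-04,  9.91768866e-01,  1.28039586e-01, -8.38995353e-05]), 'ft_force': array([ 0.35753189,  0.26242287, -0.06546998]), 'torque': array([-0.02672308, -0.02646997,  0.04210032]), 'grip_force': 0.0, 'gripper_width': 0.9971131951041485}
```

View pics/scene0.png

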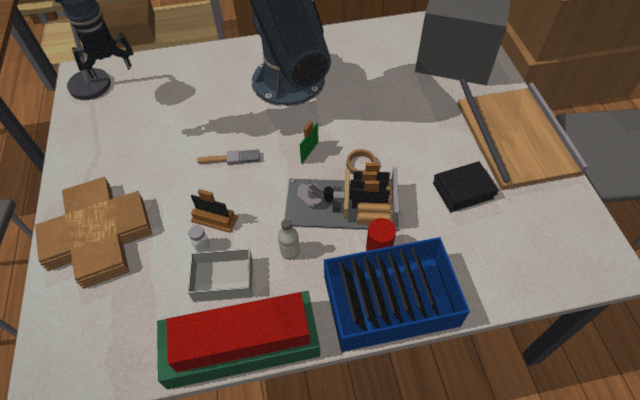

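View pics/side0.png

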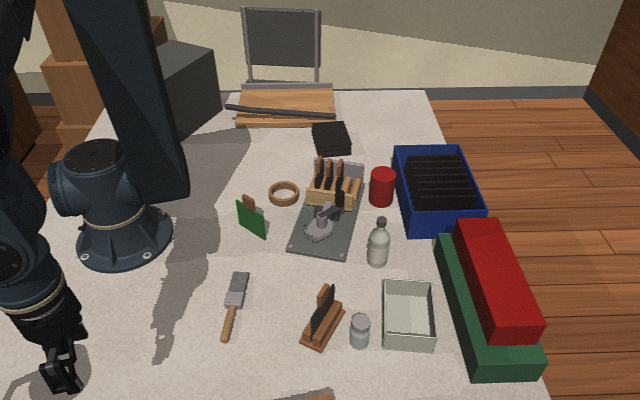

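Scene view: the dark board in the wooden stand is at (210,208), and the jogger at (345,200), with its boards at (370,190). The empty slot seems to be the one nearest the camera, around (375,208). In the side view the stand is at (322,315) and the jogger at (330,205). There are three candidates for the board:
- **Dark panel in the stand**, scene (210,208): this fits the description.
- **Green free-standing board**, scene (310,142): a look-alike.
- **Dark panels in the blue box**, scene (390,285): not in the stand.

I'll confirm with one enlarged crop.

```bash
cat > h.py <<'E'
import cv2,numpy as np
from bench import monitor,viewer
from scipy.spatial.transform import Rotation as Ro
def ray(n,uv,s=None):
    i=viewer.camera_info(n); d=np.array([(uv[0]-i["cx"])/i["fx"],(uv[1]-i["cy"])/i["fy"],1.])
    if n=="wrist":
        q=np.array(s["ee_rot"]);R=Ro.from_quat(q[[1,2,3,0]]).as_matrix();T=i["tool_from_camera"]
        return R@T[:3,3]+s["eef_pos"],R@T[:3,:3]@d
    R=cv2.Rodrigues(np.array(i["rvec"]))[0]
    return -R.T@np.array(i["tvec"]).ravel(),R.T@d
def plane(n,uv,z,s=None):
    o,d=ray(n,uv,s); return o+d*(z-o[2])/d[2]
E
python3 - <<'E'
import cv2,numpy as np
a=cv2.imread("pics/scene0.png");b=cv2.imread("pics/side0.png")
f=lambda im,x,y,w,h,k:cv2.resize(im[y:y+h,x:x+w],None,fx=k,fy=k,interpolation=cv2.INTER_CUBIC)
t=np.hstack([f(a,280,130,130,100,3),f(b,270,140,130,100,3)][:2])
u=np.hstack([f(a,175,170,130,100,3),f(b,270,260,130,100,3)])
cv2.imwrite("pics/crop.png",np.vstack([t,u])[:600,:800])
E
```

```text
(no output)
```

View pics/crop.png

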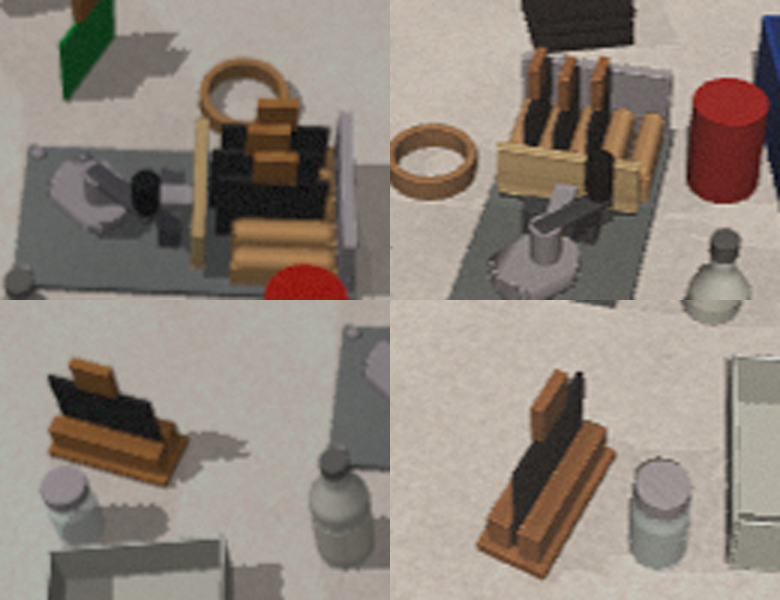

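The crop confirms it. The dark board with its wooden grip stands in the stand. The jogger's empty slot is the outermost one towards the scene camera, at scene (375,205). The crank is near angle 0, with the knob at scene (328,193).

```bash
python3 - <<'E'
from h import *
np.set_printoptions(precision=4,suppress=True)
def tri(a,b):
    (o,d),(p,e)=ray("scene",a),ray("side",b)
    A=np.c_[d,-e];t=np.linalg.lstsq(A,p-o,rcond=None)[0];x,y=o+d*t[0],p+e*t[1];return (x+y)/2,np.linalg.norm(x-y)
S=lambda x,y:(280+x/3,130+y/3);S2=lambda x,y:(175+x/3,170+(y-300)/3)
D=lambda x,y:(270+(x-390)/3,140+y/3);D2=lambda x,y:(270+(x-390)/3,260+(y-300)/3)
print("grip top",plane("scene",S2(94,369),.136),plane("side",D2(553,380),.136),tri(S2(94,369),D2(553,380)))
print("board top ends",plane("scene",S2(50,376),.1),plane("scene",S2(155,405),.1))
print("knob top",plane("scene",S(146,176),.13),plane("side",D(600,155),.13))
print("base",plane("scene",S(26,148),.012),plane("scene",S(15,285),.012),plane("side",D(615,305),.012))
print("fence top ends",plane("scene",S(343,112),.09),plane("scene",S(348,255),.09),plane("side",D(523,58),.09),plane("side",D(671,72),.09))
print("slot",plane("scene",S(285,247),.04),plane("side",D(650,150),.04))
E
```

```text
grip top [ 0.5269 -0.293   0.136 ] [ 0.5263 -0.2896  0.136 ] (array([ 0.5271, -0.2921,  0.1378]), np.float64(0.002344887481068023))
board top ends [ 0.4994 -0.3378  0.1   ] [ 0.5506 -0.2486  0.1   ]
knob top [0.5771 0.0216 0.13  ] [0.5792 0.0197 0.13  ]
base [ 0.4373 -0.0702  0.012 ] [ 0.5904 -0.1058  0.012 ] [ 0.5917 -0.0471  0.012 ]
fence top ends [0.5171 0.2223 0.09  ] [0.6694 0.1818 0.09  ] [0.5168 0.2149 0.09  ] [0.6607 0.1879 0.09  ]
slot [0.6198 0.1422 0.04  ] [0.6374 0.1299 0.04  ]
```

>>> move_arm --pt "60 -15 0 0 0 -6 0" --pt "120 -30 0 0 0 -12 0" --pt "180 -45 0 0 0 -19 0" --pt "240 -60 0 0 0 -25 0" --pt "300 -74 0 0 0 -31 0" --pt "360 -89 0 0 0 -37 0" --pt "410 -101 0 0 0 -43 0" --pt "436 -108 0 0 0 -45 0" --pt "436 -108 0 0 0 -45 0" --pt "436 -108 0 0 0 -45 0" --pt "436 -108 0 0 0 -45 0"

```text
time: 1.48
eef_pos: [0.5267, -0.2932, 0.2314]
ee_rot: [-0.0, 0.868, 0.497, -0.0]
ft_force: [0.6, -0.2, 0.7]
gripper_width: 0.991
grip_force: 0.0
```

```bash
python3 - <<'E'
from h import *
s=monitor.sense();print(s["eef_pos"],s["ee_rot"],s["dq"].max());cv2.imwrite("pics/w1.png",viewer.grab_frame("wrist"))
np.save("w1.npy",np.r_[s["eef_pos"],s["ee_rot"]])
E
```

```text
[ 0.52668299 -0.29316469  0.23140776] [-9.09403869e-05  8.67657737e-01  4.97161977e-01 -1.03303787e-04] 0.0014104248603329507
```

View pics/w1.png

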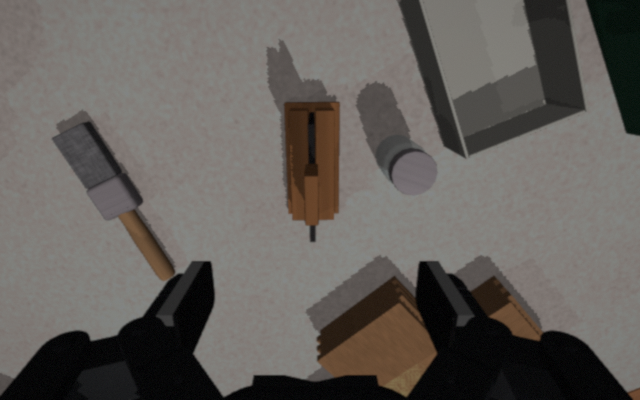

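Wrist view: the stand is centred at about (312,160). The grip block spans columns 304–318 and rows 165–225. The dark board's far end is at (311,113) and its near end at (312,242). The jar at (413,170) is clear of the fingers.

```bash
python3 - <<'E'
from h import *
np.set_printoptions(precision=4,suppress=True)
w=np.load("w1.npy");s=dict(eef_pos=w[:3],ee_rot=w[3:])
im=cv2.imread("pics/w1.png").astype(int)
g=im.sum(2)
for r in (118,130,145,155,200,210,218,232,238):
    row=g[r,285:345]; print(r,[tuple(im[r,c]) [2] for c in range(296,330,2)])
print([ (r,im[r,311,2],im[r,311,0]) for r in range(104,248,4)])
P=lambda u,v,z:plane("wrist",(u,v),z,s)
q=w[3:];R=Ro.from_quat(q[[1,2,3,0]]).as_matrix()
for n,a in dict(bottomend=(312.5,242,.1),topend=(311,113,.1),blk1=(311,165,.136),blk2=(311,225,.136)).items():
    p=P(*a);print(n,p,R.T@(p-w[:3])*1000)
E
```

```text
118 [np.int64(62), np.int64(63), np.int64(66), np.int64(68), np.int64(67), np.int64(65), np.int64(33), np.int64(10), np.int64(6), np.int64(31), np.int64(76), np.int64(88), np.int64(89), np.int64(91), np.int64(89), np.int64(92), np.int64(97)]
130 [np.int64(61), np.int64(62), np.int64(64), np.int64(67), np.int64(67), np.int64(64), np.int64(39), np.int64(27), np.int64(26), np.int64(38), np.int64(76), np.int64(89), np.int64(90), np.int64(90), np.int64(91), np.int64(93), np.int64(95)]
145 [np.int64(62), np.int64(63), np.int64(64), np.int64(65), np.int64(67), np.int64(67), np.int64(41), np.int64(21), np.int64(27), np.int64(31), np.int64(77), np.int64(89), np.int64(91), np.int64(91), np.int64(91), np.int64(92), np.int64(95)]
155 [np.int64(61), np.int64(63), np.int64(63), np.int64(65), np.int64(68), np.int64(67), np.int64(42), np.int64(14), np.int64(22), np.int64(35), np.int64(76), np.int64(89), np.int64(90), np.int64(90), np.int64(92), np.int64(92), np.int64(95)]
200 [np.int64(101), np.int64(99), np.int64(98), np.int64(99), np.int64(81), np.int64(99), np.int64(104), np.int64(104), np.int64(
[... 1951 characters left out ...]
p.int64(102), np.int64(41)), (200, np.int64(103), np.int64(42)), (204, np.int64(103), np.int64(41)), (208, np.int64(103), np.int64(41)), (212, np.int64(103), np.int64(43)), (216, np.int64(105), np.int64(44)), (220, np.int64(105), np.int64(42)), (224, np.int64(95), np.int64(41)), (228, np.int64(36), np.int64(35)), (232, np.int64(36), np.int64(35)), (236, np.int64(36), np.int64(34)), (240, np.int64(44), np.int64(41)), (244, np.int64(132), np.int64(124))]
bottomend [ 0.4968 -0.3391  0.1   ] [-54.7355  -2.5675 131.4133]
topend [ 0.5509 -0.2447  0.1   ] [ 54.0307  -3.5975 131.4039]
blk1 [ 0.5351 -0.2722  0.136 ] [22.3896 -3.3121 95.4066]
blk2 [ 0.5121 -0.3112  0.136 ] [-22.9213  -3.4201  95.4107]
```

>>> move_arm --pt "-4 -3 40 0 0 0 0" --pt "-4 -3 80 0 0 0 0" --pt "-4 -3 110 0 0 0 0" --pt "-4 -3 130 0 0 0 0" --pt "-4 -3 130 0 0 0 0.5" --pt "-4 -3 130 0 0 0 1" --pt "-4 -3 130 0 0 0 1" --pt "-4 -3 130 0 0 0 1" --pt "-4 -3 130 0 0 0 1" --pt "-4 -3 130 0 0 0 1" --pt "-4 -3 130 0 0 0 1"

```text
time: 2.9
eef_pos: [0.5234, -0.2947, 0.1022]
ee_rot: [0.001, 0.867, 0.498, 0.0]
ft_force: [-1.2, 0.5, 6.3]
gripper_width: 0.109
grip_force: 59.3
```

>>> move_arm --pt "0 0 -30 0 0 0 1" --pt "0 0 -75 0 0 0 1" --pt "0 0 -125 0 0 0 1" --pt "0 0 -175 0 0 0 1" --pt "40 -7 -178 0 0 -2 1" --pt "95 -17 -178 0 0 -4 1" --pt "150 -27 -178 0 0 -6 1" --pt "205 -37 -178 0 0 -8 1" --pt "260 -47 -178 0 0 -10 1" --pt "315 -57 -178 0 0 -13 1" --pt "370 -67 -178 0 0 -15 1" --pt "415 -75 -178 0 0 -17 1" --pt "432 -78 -178 0 0 -17 1" --pt "432 -78 -178 0 0 -17 1" --pt "432 -78 -178 0 0 -17 1"

```text
time: 4.78
eef_pos: [0.6732, 0.1165, 0.2795]
ee_rot: [0.0, 0.785, 0.62, -0.0]
ft_force: [-1.2, -1.0, -1.8]
gripper_width: 0.109
grip_force: 59.1
```

```bash
python3 - <<'E'
from h import *
s=monitor.sense();print(s["eef_pos"],s["ee_rot"],abs(s["dq"]).max());cv2.imwrite("pics/w2.png",viewer.grab_frame("wrist"))
np.save("w2.npy",np.r_[s["eef_pos"],s["ee_rot"]])
E
```

```text
[0.67321231 0.11650659 0.27948157] [ 7.14686336e-05  7.84572798e-01  6.20036681e-01 -1.82202134e-04] 0.009106791588862842
```

View pics/w2.png

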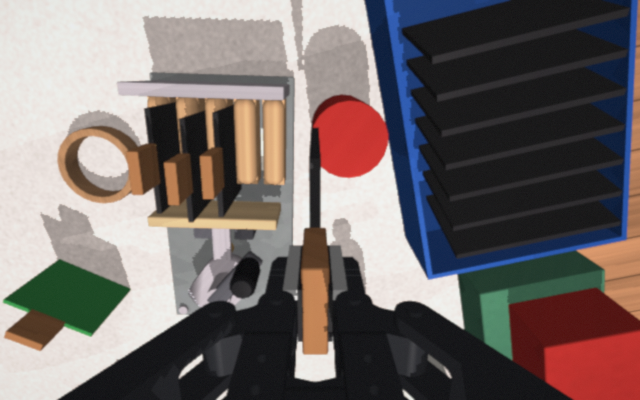

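Wrist view 2: the fence is at rows 83–97 and the jaw at row 218. The empty slot lies between the dividers at columns 246 and 274, with the white strip visible near (260,135). The held board is at column 316, with its block at (315,290). The knob is at (245,275).

```bash
python3 - <<'E'
from h import *
np.set_printoptions(precision=1,suppress=True,linewidth=180)
w=np.load("w2.npy");s=dict(eef_pos=w[:3],ee_rot=w[3:])
q=w[3:];R=Ro.from_quat(q[[1,2,3,0]]).as_matrix()
im=cv2.imread("pics/w2.png")
T=lambda u,v,z:R.T@(plane("wrist",(u,v),z,s)-w[:3])*1000
for r in range(104,192,8): print(r,im[r,252:270].max(1) if 0 else [int(x) for x in im[r,252:270,0]],[int(x) for x in im[r,252:270,2]])
print("fence edge rows",[(c,[int(x) for x in im[76:104,c,0]]) for c in (150,190,235,280)])
print("board cols",[(r,[int(x) for x in im[r,306:326,2]]) for r in (135,160,190,215)])
cv2.imwrite("pics/c2.png",cv2.resize(im[70:240,140:340],None,fx=3.5,fy=3.5,interpolation=cv2.INTER_CUBIC))
E
```

```text
104 [93, 86, 79, 83, 71, 60, 62, 88, 124, 135, 121, 97, 91, 99, 108, 111, 115, 113] [165, 151, 140, 145, 125, 105, 102, 112, 132, 148, 162, 155, 159, 176, 190, 198, 203, 201]
112 [107, 98, 86, 71, 60, 56, 62, 87, 125, 133, 111, 97, 102, 113, 121, 125, 127, 127] [189, 174, 153, 127, 106, 100, 102, 112, 131, 138, 136, 155, 180, 201, 215, 221, 223, 222]
120 [108, 100, 89, 76, 63, 59, 57, 78, 120, 132, 115, 98, 102, 110, 120, 126, 128, 127] [191, 178, 158, 133, 111, 101, 100, 106, 127, 135, 135, 152, 177, 197, 213, 220, 223, 222]
128 [110, 102, 92, 79, 63, 58, 58, 86, 145, 180, 165, 122, 104, 111, 119, 125, 127, 128] [194, 181, 164, 139, 112, 101, 100, 112, 153, 184, 179, 165, 177, 197, 213, 221, 223, 223]
136 [111, 104, 95, 82, 66, 56, 58, 82, 147, 203, 196, 141, 105, 111, 120, 125, 128, 127] [196, 185, 168, 144, 116, 100, 100, 113, 162, 218, 217, 180, 175, 195, 211, 219, 224, 223]
144 [112, 106, 97, 84, 68, 59, 56, 67, 133, 209, 222, 164, 111, 109, 117, 124, 127, 128] [198, 188, 172, 148, 120, 105, 100, 104, 151, 220, 230, 195, 175, 192, 208, 219, 223, 223]
152 [115, 108, 98, 87, 71, 6
[... 1130 characters left out ...]
, 89, 88, 89]), (235, [91, 92, 92, 92, 92, 93, 92, 91, 101, 137, 181, 194, 195, 195, 195, 192, 189, 191, 191, 192, 191, 189, 176, 141, 113, 95, 87, 89]), (280, [114, 96, 93, 93, 93, 94, 94, 93, 90, 93, 120, 167, 192, 196, 196, 196, 194, 193, 192, 193, 193, 192, 189, 170, 118, 85, 85, 91])]
board cols [(135, [240, 239, 237, 228, 164, 81, 30, 23, 25, 21, 22, 31, 92, 169, 197, 202, 201, 201, 200, 199]), (160, [240, 236, 209, 133, 63, 37, 35, 33, 34, 36, 36, 35, 35, 47, 107, 175, 201, 205, 205, 206]), (190, [235, 235, 225, 158, 74, 36, 34, 34, 33, 33, 33, 34, 36, 72, 151, 221, 237, 240, 240, 240]), (215, [241, 241, 231, 170, 87, 40, 33, 34, 33, 32, 34, 34, 35, 72, 149, 220, 236, 238, 238, 239])]
```

View pics/c2.png

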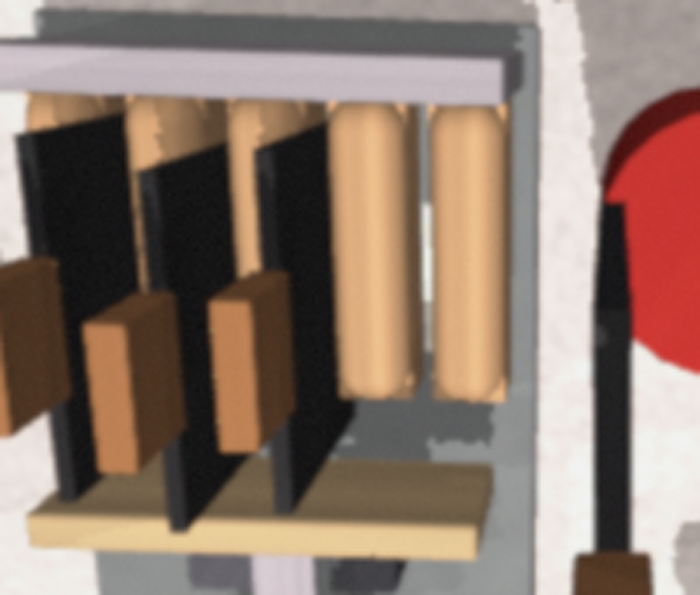

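```bash
python3 - <<'E'
from h import *
np.set_printoptions(precision=1,suppress=True,linewidth=180)
w=np.load("w2.npy");s=dict(eef_pos=w[:3],ee_rot=w[3:])
q=w[3:];R=Ro.from_quat(q[[1,2,3,0]]).as_matrix()
T=lambda u,v,z:R.T@(plane("wrist",(u,v),z,s)-w[:3])*1000
f=[T(c,r,.09)for c,r in((150,95.7),(190,97),(235,98.9),(280,99.8))];print("fence",f)
p=np.polyfit([a[1] for a in f],[a[0] for a in f],1);print("fence slope deg",np.degrees(np.arctan(p[0])))
print("strip left edge (slot-2.75)",T(259.8,128,.0125),T(260.0,136,.0125),T(260.3,144,.0125),T(260.5,152,.0125))
print("strip end",T(261,125.5,.0125),T(261,157.5,.0125))
C=lambda x,y:(140+x/3.5,70+y/3.5)
print("R div left edge (slot+3.6)",T(*C(431,130),.042),T(*C(434,250),.042),T(*C(436,370),.042))
print("R div right edge(slot+26.4)",T(*C(505,130),.038),T(*C(505.5,250),.038),T(*C(506,370),.038))
print("L div left edge(slot-26.4)",T(*C(330,130),.042),T(*C(336,250),.042),T(*C(341,370),.042))
print("jaw top edge",T(*C(30,515),.084),T(*C(478,528),.084),T(*C(60,455),.084),T(*C(493,465),.084))
print("held board end top",T(*C(605,203),.2795-.102+.1),T(*C(626,203),.2795-.102+.1))
print("held blk",T(303,229,.2795+.034),T(327,229,.2795+.034),T(304,353,.2795+.034),T(326,353,.2795+.034))
print("held top edge cols",T(309,170,.2775),T(320,170,.2775),T(309.3,215,.2775),T(319.6,215,.2775))
E
```

```text
fence [array([  63.5, -150.2,  189.5]), array([  62.4, -114. ,  189.5]), array([ 60.7, -73.2, 189.5]), array([ 60. , -32.2, 189.5])]
fence slope deg -1.7564919130246226
strip left edge (slot-2.75) [ 23.1 -63.8 267. ] [ 13.9 -64.  267. ] [  4.5 -64.1 267. ] [ -5.  -64.4 267. ]
strip end [ 26.  -62.3 267. ] [-11.6 -64.1 267. ]
R div left edge (slot+3.6) [ 49.2 -54.7 237.5] [ 13.  -55.4 237.5] [-25.6 -56.5 237.5]
R div right edge(slot+26.4) [ 48.9 -32.8 241.5] [ 12.2 -33.7 241.5] [-26.7 -34.5 241.5]
L div left edge(slot-26.4) [ 49.2 -85.  237.5] [ 12.9 -85.7 237.5] [-25.6 -86.8 237.5]
jaw top edge [ -58.3 -172.3  195.5] [-62.3 -40.  195.5] [ -39.4 -160.8  195.5] [-42.4 -35.  195.5]
held board end top [61.7 -1.3  2. ] [61.7  1.2  2. ]
held blk [ 33.   -4.5 -34. ] [ 33.    3.6 -34. ] [-19.1  -4.6 -34. ] [-19.1   3.9 -34. ]
held top edge cols [44.  -2.9  2. ] [44.   1.7  2. ] [23.4 -2.9  2. ] [23.4  1.7  2. ]
```

>>> move_arm --pt "0 -30 0 0 0 0.8 1" --pt "0 -59 0 0 0 1.6 1" --pt "0 -59 40 0 0 1.6 1" --pt "0 -59 80 0 0 1.6 1" --pt "0 -59 115 0 0 1.6 1" --pt "0 -59 123 0 0 1.6 1" --pt "0 -59 123 0 0 1.6 1" --pt "0 -59 123 0 0 1.6 1"

```text
time: 5.82
eef_pos: [0.617, 0.1313, 0.1581]
ee_rot: [0.001, 0.793, 0.609, 0.001]
ft_force: [0.7, 0.4, 0.2]
gripper_width: 0.107
grip_force: 59.0
```

```bash
python3 - <<'E'
from h import *
s=monitor.sense();print(s["eef_pos"],s["ee_rot"],abs(s["dq"]).max());im=viewer.grab_frame("wrist");b=viewer.grab_frame("scene");c=viewer.grab_frame("side")
np.save("w3.npy",np.r_[s["eef_pos"],s["ee_rot"]]);cv2.imwrite("pics/w3.png",im)
f=lambda im,x,y,w,h,k:cv2.resize(im[y:y+h,x:x+w],None,fx=k,fy=k,interpolation=cv2.INTER_CUBIC)
cv2.imwrite("pics/w3c.png",np.vstack([f(im,160,0,320,200,2)[:, :640],np.hstack([f(b,320,140,100,60,3.2),f(c,280,150,100,60,3.2)])]))
E
```

```text
[0.61700665 0.13126827 0.15812574] [5.44004858e-04 7.92903367e-01 6.09346018e-01 1.17695740e-03] 0.005520747454097539
```

View pics/w3c.png

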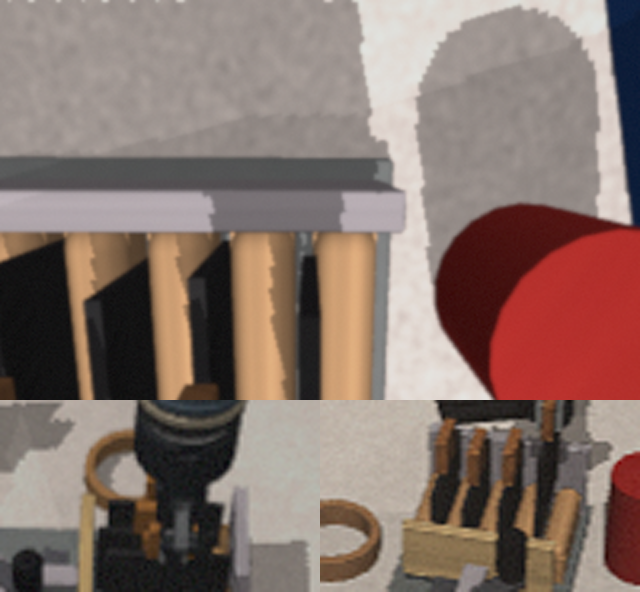

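The held board's end shows between the two right-hand dividers, at crop columns 300–318. The dividers' inner edges are at 296 and 318, so the board is over the slot, and I'll measure the residual.

```bash
python3 - <<'E'
from h import *
np.set_printoptions(precision=1,suppress=True,linewidth=180)
w=np.load("w3.npy");s=dict(eef_pos=w[:3],ee_rot=w[3:])
q=w[3:];R=Ro.from_quat(q[[1,2,3,0]]).as_matrix()
T=lambda u,v,z:R.T@(plane("wrist",(u,v),z,s)-w[:3])*1000
im=cv2.imread("pics/w3.png")
for r in (122,130,140,150,165,180):print(r,[int(x) for x in im[r,304:324,2]])
for r in (130,150,180,195):
    print(r,"L ridge left edge (-26.4)",[int(x) for x in im[r,270:284,2]],"R div right edge (+26.4)",[int(x) for x in im[r,340:356,2]])
print([(v,T(310,v,.042)[:2],T(310,v,.066)[:2]) for v in (130,150,180)])
for u in(276,308,319,348): print(u,T(u,150,.042)[:2])
for u in(310,319): print(u,T(u,150,.066)[:2],T(u,190,.156)[:2])
E
```

```text
122 [118, 112, 108, 96, 85, 86, 93, 105, 100, 91, 86, 92, 107, 106, 114, 129, 145, 158, 170, 177]
130 [116, 108, 98, 87, 83, 84, 81, 58, 30, 20, 22, 19, 19, 38, 81, 130, 156, 171, 183, 192]
140 [116, 109, 97, 88, 83, 75, 50, 30, 23, 22, 22, 24, 21, 21, 51, 104, 147, 171, 183, 192]
150 [116, 109, 99, 87, 78, 57, 34, 21, 19, 21, 22, 20, 20, 20, 26, 74, 138, 170, 184, 193]
165 [117, 110, 98, 87, 72, 49, 34, 31, 30, 32, 31, 32, 29, 31, 33, 52, 106, 158, 184, 195]
180 [117, 111, 100, 86, 71, 49, 34, 28, 27, 29, 31, 29, 30, 31, 30, 51, 104, 160, 184, 195]
130 L ridge left edge (-26.4) [20, 17, 15, 16, 29, 65, 110, 140, 159, 174, 185, 194, 200, 204] R div right edge (+26.4) [215, 207, 198, 189, 180, 171, 158, 140, 132, 130, 129, 129, 128, 124, 147, 202]
150 L ridge left edge (-26.4) [17, 18, 19, 18, 20, 39, 81, 121, 147, 165, 180, 189, 197, 202] R div right edge (+26.4) [212, 203, 194, 185, 176, 164, 147, 132, 128, 129, 131, 130, 125, 141, 196, 221]
180 L ridge left edge (-26.4) [19, 18, 16, 18, 18, 22, 40, 80, 122, 150, 167, 181, 191, 198] R div right edge (+26.4) [205, 195, 185, 177, 167, 150, 134, 130, 129, 129, 129, 128, 153, 205, 225, 227]
195 L ridge left edge (-26.4) [21, 20, 16, 19, 18, 17, 25, 60, 108, 140, 160, 175, 187, 196] R div right edge (+26.4) [202, 192, 182, 173, 158, 139, 130, 128, 129, 129, 126, 136, 177, 214, 224, 224]
[(130, array([43.6, -4. ]), array([47.2, -3.7])), (150, array([28.8, -4. ]), array([33.8, -3.7])), (180, array([ 5.6, -4.1]), array([12.7, -3.8]))]
276 [ 28.8 -29.3]
308 [28.8 -5.5]
319 [28.8  2.6]
348 [28.8 24.2]
310 [33.8 -3.7] [35.  -2.6]
319 [33.8  2.3] [35.   1.3]
```

>>> move_arm --pt "0 -2.8 0 0 0 0 1" --pt "0 -2.8 8 0 0 0 1" --pt "0 -2.8 16 0 0 0 1" --pt "0 -2.8 24 0 0 0 1" --pt "0 -2.8 32 0 0 0 1" --pt "0 -2.8 40 0 0 0 1" --pt "0 -2.8 40 0 0 0 1"

```text
time: 6.85
eef_pos: [0.6136, 0.132, 0.1156]
ee_rot: [0.0, 0.793, 0.609, -0.0]
ft_force: [3.1, -0.9, -3.0]
gripper_width: 0.11
grip_force: 58.7
```

>>> move_arm --pt "0 0.6 0 0 0 0 1" --pt "0 0.6 4 0 0 0 1" --pt "0 0.6 8 0 0 0 1" --pt "0 0.6 10 0 0 0 1" --pt "0 0.6 11.5 0 0 0 1" --pt "0 0.6 11.5 0 0 0 1"

```text
time: 7.6
eef_pos: [0.6139, 0.1321, 0.1047]
ee_rot: [-0.0, 0.793, 0.61, -0.0]
ft_force: [1.7, 1.0, -2.7]
gripper_width: 0.108
grip_force: 58.9
```

>>> move_arm --pt "0 0 0.5 0 0 0 0.84" --pt "0 0 0.5 0 0 0 0.84" --pt "0 0 0 0 0 0 0.84" --pt "0 0 -10 0 0 0 0.84" --pt "0 0 -30 0 0 0 0.84" --pt "0 0 -60 0 0 0 0.84" --pt "0 0 -110 0 0 0 0.84" --pt "0 0 -160 0 0 0 0.84" --pt "-50 0 -160 0 0 0 0.84" --pt "-105 0 -160 0 0 0 0.84" --pt "-105 0 -160 0 0 0 0.84" --pt "-105 0 -160 0 0 0 0.84"

```text
time: 9.1
eef_pos: [0.5872, 0.0305, 0.2655]
ee_rot: [0.0, 0.793, 0.609, 0.001]
ft_force: [0.3, 0.0, 0.3]
gripper_width: 0.164
grip_force: 0.0
```

```bash
python3 - <<'E'
from h import *
s=monitor.sense();print(s["eef_pos"],s["ee_rot"],abs(s["dq"]).max(),s["gripper_width"]);im=viewer.grab_frame("wrist")
np.save("w4.npy",np.r_[s["eef_pos"],s["ee_rot"]]);cv2.imwrite("pics/w4.png",im)
E
```

```text
[0.58716987 0.03052876 0.265543  ] [1.06634759e-04 7.92991591e-01 6.09232325e-01 5.47425606e-04] 0.0227664229393618 0.16392090157762915
```

View pics/w4.png

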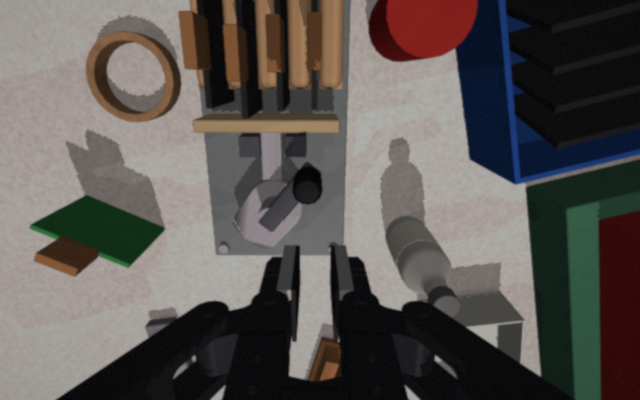

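Wrist view 4: the fourth board now sits in its slot, with its block at (315,40). The crank knob's top is at about (307,187), the crank arm runs down to about (267,210), and the base's rear edge is at row 254.

```bash
python3 - <<'E'
from h import *
np.set_printoptions(precision=1,suppress=True,linewidth=180)
w=np.load("w4.npy");s=dict(eef_pos=w[:3],ee_rot=w[3:])
q=w[3:];R=Ro.from_quat(q[[1,2,3,0]]).as_matrix()
T=lambda u,v,z:R.T@(plane("wrist",(u,v),z,s)-w[:3])*1000
im=cv2.imread("pics/w4.png")
m=(im.max(2)<35).astype(np.uint8);m[230:]=0;m[:150]=0
n,l,st,c=cv2.connectedComponentsWithStats(m);i=1+np.argmax(st[1:,4]);print(st[i],c[i])
x,y,ww,hh=st[i][:4]
print("knob as top circle", T(307.5,187.5,.13), "lower", T(x+ww/2,y+hh/2,.11))
print("base rear",T(225,254,.012),T(325,254,.012),"sides",T(215,240,.012),T(344,240,.012),"jaw top rear/front",[T(u,v,.084) for u,v in((195,131),(338,131),(195,122),(338,122))])
print("axis arm end",T(267,210,.083))
cv2.imwrite("pics/c4.png",np.hstack([cv2.resize(im[110:260,190:360],None,fx=3,fy=3,interpolation=cv2.INTER_CUBIC)]))
print(monitor.sense()["q"])
E
```

```text
[293 165  29  38 886] [306.9 184.4]
knob as top circle [ -6.7  -6.5 135.5] lower [ -9.9  -6.9 155.5]
base rear [-132.3 -113.1  253.4] [-132.2   12.5  253.5] sides [-112.9 -123.9  253.4] [-112.8   35.9  253.5] jaw top rear/front [array([  32.8, -110.1,  181.5]), array([ 32.9,  20.8, 181.6]), array([  40.9, -109.2,  181.5]), array([ 41. ,  20.6, 181.6])]
axis arm end [-45.1 -47.6 182.5]
[0.1 0.3 0.2 1.4 0.  1.9]
```

View pics/c4.png

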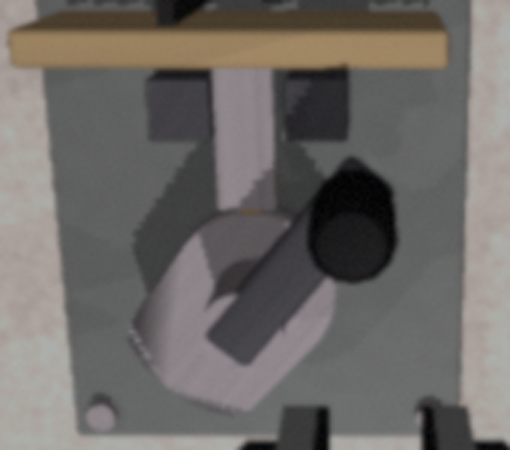

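```bash
python3 - <<'E'
from h import *
np.set_printoptions(precision=1,suppress=True)
w=np.load("w4.npy");s=dict(eef_pos=w[:3],ee_rot=w[3:])
q=w[3:];R=Ro.from_quat(q[[1,2,3,0]]).as_matrix()
T=lambda u,v,z:R.T@(plane("wrist",(u,v),z,s)-w[:3])*1000
print("cap",T(443,302,.15),"base near",T(400,225,.0),T(407,215,0))
print("scene cap",R.T@(plane("scene",(286.5,224),.15)-w[:3])*1000,"knob",T(306.7,191.7,.13))
E
```

```text
cap [-103.7  110.1  115.6] base near [-97.8 106.8 265.6] [-84.2 114.5 265.6]
scene cap [-108.4  117.1  115.6] knob [-10.3  -7.2 135.5]
```

>>> move_arm --pt "-9 -6.5 0 0 0 0 0.45" --pt "-9 -6.5 50 0 0 0 0.45" --pt "-9 -6.5 100 0 0 0 0.45" --pt "-9 -6.5 125 0 0 0 0.45" --pt "-9 -6.5 125 0 0 0 0.45"

```text
time: 9.78
eef_pos: [0.5767, 0.0239, 0.138]
ee_rot: [-0.001, 0.792, 0.61, -0.002]
ft_force: [0.4, 0.2, 0.1]
gripper_width: 0.55
grip_force: 0.0
```

>>> move_arm --pt "-0.5 -0.5 25 0 0 0 0.45" --pt "-0.5 -0.5 42 0 0 0 0.45" --pt "-0.5 -0.5 42 0 0 0 0.45" --pt "-0.5 -0.5 42 0 0 0 1" --pt "-0.5 -0.5 42 0 0 0 1" --pt "-0.5 -0.5 42 0 0 0 1" --pt "-0.5 -0.5 42 0 0 0 1"

```text
time: 10.65
eef_pos: [0.5787, 0.0232, 0.0996]
ee_rot: [0.001, 0.793, 0.61, 0.001]
ft_force: [-0.9, 0.2, 6.6]
gripper_width: 0.284
grip_force: 58.7
```

>>> move_arm --pt "-5.8 6.6 0 0 0 0 1" --pt "-12.4 11.7 0 0 0 0 1" --pt "-19.6 15.9 0 0 0 0 1" --pt "-27.4 19.1 0 0 0 0 1" --pt "-35.5 21.1 0 0 0 0 1" --pt "-45.9 22 0 0 0 0 1" --pt "-45.9 22 0 0 0 0 1"

```text
time: 11.52
eef_pos: [0.5877, -0.0275, 0.0996]
ee_rot: [0.001, 0.793, 0.609, 0.001]
ft_force: [-2.3, -0.9, 6.5]
gripper_width: 0.285
grip_force: 59.1
```

>>> move_arm --pt "-8.4 -0.6 0 0 0 0 1" --pt "-16.5 -2.3 0 0 0 0 1" --pt "-24.4 -5.2 0 0 0 0 1" --pt "-31.8 -9.1 0 0 0 0 1" --pt "-38.6 -14 0 0 0 0 1" --pt "-44.6 -19.9 0 0 0 0 1" --pt "-44.6 -19.9 0 0 0 0 1"

```text
time: 12.4
eef_pos: [0.5588, -0.0641, 0.0996]
ee_rot: [0.001, 0.793, 0.61, 0.003]
ft_force: [4.4, 6.0, 3.3]
gripper_width: 0.28
grip_force: 60.0
```

>>> move_arm --pt "-5.1 -6.5 0 0 0 0 1" --pt "-9.3 -13.8 0 0 0 0 1" --pt "-12.5 -21.6 0 0 0 0 1" --pt "-14.5 -29.7 0 0 0 0 1" --pt "-15.4 -40.1 0 0 0 0 1" --pt "-15.4 -40.1 0 0 0 0 1" --pt "-15.4 -40.1 0 0 0 0 1"

```text
time: 13.28
eef_pos: [0.5141, -0.0695, 0.0995]
ee_rot: [0.001, 0.793, 0.61, 0.001]
ft_force: [-1.9, 1.4, 12.5]
gripper_width: 0.281
grip_force: 61.5
```

>>> move_arm --pt "0 0 0 0 0 0 0.45" --pt "0 0 0 0 0 0 0.45" --pt "0 0 0 0 0 0 0.45" --pt "0 0 -30 0 0 0 0.45" --pt "0 0 -80 0 0 0 0.45" --pt "0 0 -130 0 0 0 0.45" --pt "0 0 -180 0 0 0 0.45" --pt "0 0 -210 0 0 0 0.45" --pt "0 0 -210 0 0 0 0.45" --pt "0 0 -210 0 0 0 0.45"

```text
time: 14.52
eef_pos: [0.5136, -0.0694, 0.3069]
ee_rot: [-0.0, 0.793, 0.61, -0.0]
ft_force: [0.1, 0.6, 0.1]
gripper_width: 0.548
grip_force: 0.0
```

```bash
python3 - <<'E'
from h import *
im=viewer.grab_frame("wrist");b=viewer.grab_frame("scene");c=viewer.grab_frame("side");s=monitor.sense();print(s["eef_pos"])
f=lambda im,x,y,w,h,k:cv2.resize(im[y:y+h,x:x+w],None,fx=k,fy=k,interpolation=cv2.INTER_CUBIC)
cv2.imwrite("pics/w5.png",np.vstack([f(im,160,0,400,150,2)[:,:800][:300],np.hstack([f(b,280,140,133,100,3),f(c,275,140,133,100,3)])]) if 0 else np.vstack([f(im,200,0,360,170,2),np.hstack([f(b,280,145,120,85,3),f(c,275,150,120,85,3)])]))
E
```

```text
[ 0.51334906 -0.06937917  0.30658962]
```

View pics/w5.png

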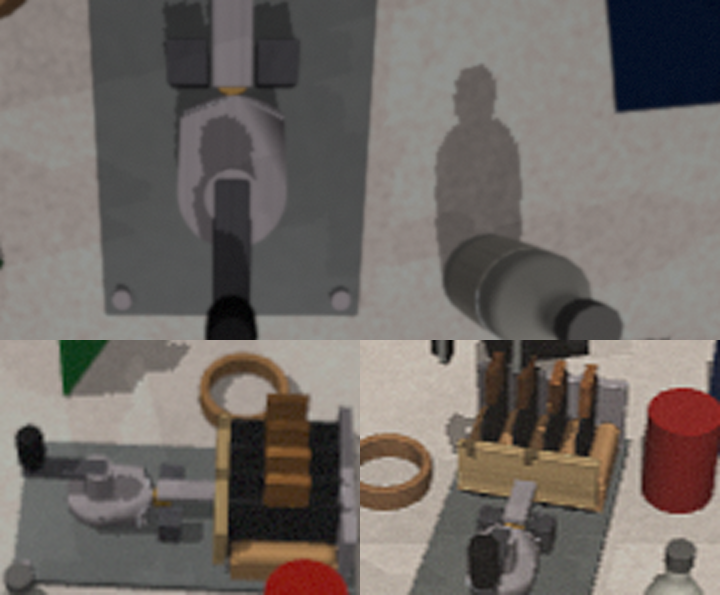

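The crank points straight back, with the roller on the middle of the dwell. The jaw is closed, and all four boards are aligned against the fence at equal height. The bystanders are where they were and the gripper is clear, so I'm handing in.

```bash
python3 -c "
from bench import arm
print(arm.close_job())"
```

```text
the job is handed in; nothing more can be done
None
```

The board is in the empty slot, the jaw is closed with the roller on the dwell, all four boards are squared against the fence, and the job is handed in (about 15 s of the 64 s used; no verdict was returned).

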